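# Rack the sampled colours in their row order

## Task

The four bottles and jars on the sampling stand have each given a sample to the little cup in front of them, and the cups carry no names: the order of the row is the only record. Move all four containers over to the empty jar rack, one in each well, upright, in the same order from left to right as they now stand, and leave the four sample cups undisturbed on the stand.

Things in the scene. Friction and masses are not known exactly. Their poses are not given: they have to be found in the camera images.
- sampling_stand: Brown wooden stand, 270 mm long, x -93 to +34 mm, fixed. A container in each of four round wells, 54 mm wide, at x = 0, y = +90, +30, -30, -90 mm; floor 8 mm, rim 20 mm, end cleats 26 mm above the table. Origin: on the table, mid row; x away from the robot, y left along the row, z up. Front ledge 8 mm high, cup recesses at x = -66 mm, 4 mm deep.
- jar_rack: Pale wooden rack, 270 x 68 mm, fixed, lying roughly across the view, empty at the start: four round wells, 54 mm wide, at x = 0, y = +90, +30, -30, -90 mm; floor 8 mm, rim 20 mm, end cleats 26 mm above the table. Origin: on the table, mid row; x away from the robot, y left along the row, z up.
- ink_bottle: Tall dark blue round bottle with a white cap: body 39 mm across, 77 mm high in all, the cap (upper 20 mm) 33 mm across; 90 g. Origin: centre of its underside. z up.
- white_cap_bottle: Clear glass round bottle with a pale cap of nearly the same width: 38 mm across, 65 mm high; 70 g. Origin: centre of its underside. z up.
- dark_lid_jar: Small glass jar of pinkish pigment with a dark lid: 41 mm across, 50 mm high; 110 g. Origin: centre of its underside. z up.
- dropper_bottle: Smallest of the four, an off-white round bottle: 23 mm across, 37 mm high; 20 g. Origin: centre of its underside. z up.
- cup_a: Dark metal cup, 43 mm across, 17 mm high, on the front ledge of the sampling stand, 66 mm in front of the container its sample came from. Origin: centre of its underside, 4 mm above the table. z up. Stays where it is.
- cup_b: Ochre clay cup, 33 mm across, 18 mm high, on the front ledge of the sampling stand, 66 mm in front of the container its sample came from. Origin: centre of its underside, 4 mm above the table. z up. Stays where it is.
- cup_c: Dark metal cup, 42 mm across, 18 mm high, on the front ledge of the sampling stand, 66 mm in front of the container its sample came from. Origin: centre of its underside, 4 mm above the table. z up. Stays where it is.
- cup_d: Red-brown clay cup, 31 mm across, 16 mm high, on the front ledge of the sampling stand, 66 mm in front of the container its sample came from. Origin: centre of its underside, 4 mm above the table. z up. Stays where it is.
Mind the look-alikes: they are no part of the job. Of the things shaped like the dropper_bottle, the white one is meant.

How it is judged:
By the outcome, as a careful person would: the job done as asked, in the order asked, and still so for the second after the job is handed in, with the robot touching nothing.
It also fails if it takes over 83 s, if anything falls off the work surface, if the arm or the gripper's body presses on something with over 40 N, if the wrist force passes 120 N, or if a joint passes its speed limit or range.

## Robot

A 7-joint arm with a two-finger parallel gripper is mounted at the origin on a cart in front of the work surface, level with it; the furniture and walls round the work are solid. World frame = base frame: x ahead of the robot, y to its left, z up, the work surface at z = 0. Lengths are in mm, angles in rad, forces in N, time in s.
With the tool pointing down it reaches from about 400 to 875 mm from the base axis. Payload 4.4 kg.
Tool frame: the origin (TCP) lies midway between the tips of the shut fingers; the grasp point (between the pads) lies 19 mm behind it; z points along the fingers, y is the line along which they close (so a half turn about z gives the same grasp; the last joint's range is limited). The gripper opens to 85 mm and grips with 20 to 120 N. Pads are 22 mm wide; open, the fingers measure 114 mm over their backs; the gripper's body (76 mm by 85 mm) begins 54 mm behind the grasp point. The pads swing forward as they close: fully open they stand 13 mm farther back than shut.
Start: joints at [1.221, 0.628, 0.038, 1.517, -0.027, 0.996, -0.02], TCP at [182.032, -624.005, 200.213] pointing down, gripper open.
Joint ranges: [-3.06, 3.06], [-0.37, 2.12], [-1.25, 1.32], [0.18, 2.47], [-1.1, 4.24], [0.23, 1.98], [-2.94, 2.94]. Speed limits (rad/s): [2.57, 2.57, 3.14, 3.14, 3.14, 3.14, 3.14].

## Interface

Orientations are given as [roll, pitch, yaw] about the fixed x, y, z axes, in that order (R = Rz(yaw) Ry(pitch) Rx(roll)).
In Python, from cell import monitor, cams, ctrl gives the robot as it stands.
- The arm moves only by the tool drive_tool, never from a script. Its argument "motion" is a list of rows, each an object with "fingers": the opening, from 0 (shut) to 1 (fully open); "linear": the shift along the tool's x, y, z in m, a list of three; "twist": the turn about the tool's z in rad. In form: [{"fingers": fingers, "linear": [x, y, z], "twist": twist}, ...]. A call has 1 to 5 rows; each row shifts and turns the commanded pose from where the row before left it, along the tool's axes as they then stand; what a row does not reach is not made up. A row lasts 1/12 s, in which the tool goes at most 41.7 mm and 7.16 degrees, less where a joint would pass 70% of its speed; a pose out of reach is approached as far as the arm can. A call with a gripper value outside its range is refused whole. The fingers move at their own pace and stop on an object; the grip force is fixed at half the most. Time passes only in rows, so rows that do not move let the fingers close. It gives the time, the measured TCP pose, the force, the opening and the grip force at its end, in the units of the state.
- monitor.read_state(): the state, without advancing time (a new reading comes with each control period).
- cams.get_image(name): name is "scene" or "top" or "wrist"; returns a dict with "color" (480x640x3 uint8, blue, green, red), "K" (3x3 intrinsics, pixels), "k1" (the pictures are not rectified: a ray, as slopes to the right and down, at radius r is drawn at 1 + k1 r^2 times it, then the intrinsics apply), "R" (3x3) and "t" (3): a world point X has camera coordinates R X + t. Camera axes: x right, y down, z forward; pixel columns grow to the right and rows downward; lengths in mm; the calibration is good to about 2 mm. A picture is of the moment at which its call begins. There is no depth.
- ctrl.finish_job(): hands the job in; it is judged then, once.
The state is a dict: "clock": time; "qpos": joint angles; "qd": joint speeds; "tau": joint torques, N m; "eef_pos": TCP position; "tool_rot": TCP orientation; "force": force on the tool from outside, world axes, zero at the start; "torque": the same for the moment, N m; "width": finger opening in mm; "gripper_force": force on a finger pad.
Only numpy, scipy, OpenCV 4.12 (cv2) and the standard library are available. Lean on these libraries where they do the work, as an engineer would, in place of code of your own. Each camera call takes 0.05 s, during which the arm holds its last target. There are 200 camera calls.

## Working session

There is one attempt and no reset: what is moved stays moved. The work goes in short steps, Python scripts to look and compute and a tool call to move; the robot and the scene stay as the last step left them, time stands still between calls to the robot, and variables do not carry over. Pictures are saved under pics/ and viewed, at most 14 in all, crops included, and the job is handed in when it is done.

Besides the shell and the picture viewer there is one more tool, called by a JSON object that holds its "method" and its "body", one argument or row to a line. drive_tool: Moves the arm, as the interface text tells. Its arguments: {"type":"object","properties":{"motion":{"type":"array"}},"required":["motion"]}

```bash
ls; mkdir -p pics
python3 - <<'E'
from cell import monitor,cams,ctrl
import cv2
s=monitor.read_state();print(s)
for n in("scene","top"):
    im=cams.get_image(n);cv2.imwrite(f"pics/{n}0.png",im["color"]);print(n,im["K"].tolist(),im["k1"],im["R"].tolist(),im["t"].tolist())
E
```

```text
pics
{'clock': 0.0, 'qpos': array([ 1.22118705,  0.62937128,  0.03844553,  1.51836356, -0.02701507,
        0.99629501, -0.01995185]), 'qd': array([ 0.00166665,  0.00225466,  0.00077952,  0.00026115, -0.00023656,
        0.00028481,  0.000756  ]), 'tau': array([ 9.37863042e-04, -5.63398898e+01,  1.22635726e+00, -1.93450034e+01,
        1.09849582e-02,  1.03844027e-02, -1.38436531e-05]), 'eef_pos': array([ 181.84738279, -623.33188519,  199.27432676]), 'tool_rot': array([-3.13967356e+00,  1.59623007e-05,  2.83846449e-01]), 'force': array([-0.45495239, -0.64729676, -0.22507421]), 'torque': array([ 0.04505164, -0.03183483, -0.01961417]), 'gripper_force': 0.0, 'width': 85.68368113201704}
scene [[554.3352606123123, 0.0, 310.71841496268394], [0.0, 554.3352606123123, 240.0216292601694], [0.0, 0.0, 1.0]] -0.04019076342520684 [[-0.6886771891485536, -0.7248665246787125, -0.017095336985643885], [-0.4106683859591939, 0.40937987513183527, -0.814714425188798], [0.5975577009127384, -0.5540547258504781, -0.5796103474254353]] [179.84698471948195, 317.77573585162446, 480.8981670384582]
top [[513.8849714359466, 0.0, 317.40780718904756], [0.0, 513.8849714359466, 248.59583210616165], [0.0, 0.0, 1.0]] -0.014473780867750585 [[0.003065145707396903, -0.9999339799280659, 0.011074324675169693], [-0.9957931821582208, -0.0040662531919423645, -0.09153908428744507], [0.09157807187857464, -0.010747156377277864, -0.9957399034792191]] [-226.7450420211882, 515.8630989078248, 855.9576720144452]
```

View pics/scene0.png

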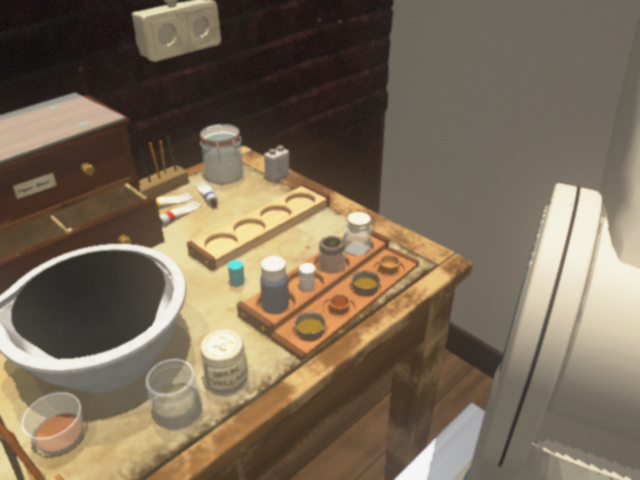

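View pics/top0.png

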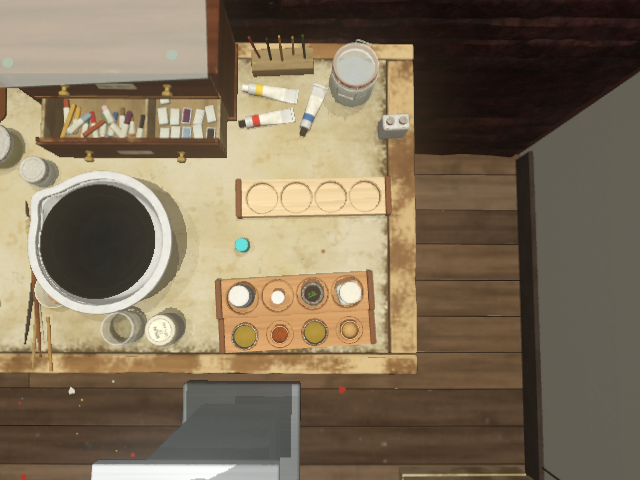

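The row, left to right in the top view: ink bottle (240,296), white dropper bottle (278,297), dark-lid jar (312,293), white-cap bottle (348,292). The rack wells are near (262..365,197).
Possible mix-ups: the cyan dropper look-alike (242,245) for the white one (278,297), the cream jar (162,328) and the glass (121,327). I choose the four standing in the stand wells and will check them in a crop.

```bash
cat > h.py <<'E'
import numpy as np,cv2
from cell import monitor,cams,ctrl
def ray(im,uv):
    K=np.array(im["K"]);d=np.array([(uv[0]-K[0,2])/K[0,0],(uv[1]-K[1,2])/K[1,1]]);p=d.copy()
    for _ in range(8): p=d/(1+im["k1"]*(p@p))
    R=np.array(im["R"]);return -R.T@np.array(im["t"]),R.T@np.array([*p,1])
def unproj(im,uv,z):
    c,d=ray(im,uv);return c+d*(z-c[2])/d[2]
def proj(im,X):
    X=np.atleast_2d(X);return cv2.projectPoints(X.astype(float),cv2.Rodrigues(np.array(im["R"]))[0],np.array(im["t"],float),np.array(im["K"]),np.array([im["k1"],0,0,0.]))[0][:,0]
def loc(o,th,P):
    P=np.atleast_2d(P).astype(float);c,s=np.cos(th),np.sin(th)
    return np.c_[o[0]+c*P[:,0]-s*P[:,1],o[1]+s*P[:,0]+c*P[:,1],P[:,2]]
def circ(x,y,z,r):
    a=np.linspace(0,2*np.pi,40);return np.c_[x+r*np.cos(a),y+r*np.sin(a),0*a+z]
WY=[90,30,-30,-90]
E
cat > m.py <<'E'
from h import *
im=cams.get_image("top")
def fit(uv,z):
    P=np.array([unproj(im,p,z)[:2] for p in uv]);print(P.round(1).tolist())
    v=P[0]-P[-1];return P.mean(0),np.arctan2(-v[0],v[1])
ro,rt=fit([(262,197.5),(296,197.5),(331,197),(365,196.5)],20)
# cups tops at z~21 
so,st=fit([(244.5,335),(280,335),(315.5,331.5),(349.5,329)],20)
so=loc(so,st,[[66,0,0]])[0,:2]
print("rack",ro,rt,"stand",so,st)
for n,p,z in[("ink",(239.5,295),77+8),("drop",(278,296.5),45),("jar",(312.5,293),58),("white",(349,291.5),73)]:print(n,unproj(im,p,z)[:2].round(1))
big=cv2.resize(im["color"],None,fx=3,fy=3,interpolation=cv2.INTER_CUBIC)
def draw(o,t,P,c):
    q=proj(im,loc(o,t,P));cv2.polylines(big,[np.int32((q+.5)*3-.5)],False,c,1)
for y in WY:
    draw(ro,rt,circ(0,y,20,27),(0,0,255));draw(so,st,circ(0,y,20,27),(0,0,255))
draw(ro,rt,[[-34,-135,26],[34,-135,26],[34,135,26],[-34,135,26],[-34,-135,26]],(0,255,0))
draw(so,st,[[-93,-135,26],[34,-135,26],[34,135,26],[-93,135,26],[-93,-135,26]],(0,255,0))
cv2.imwrite("pics/fit.png",big[165*3:360*3,205*3:405*3])
E
python3 m.py
```

```text
[[605.9, -128.4], [606.2, -187.4], [607.4, -248.3], [608.6, -307.6]]
[[369.5, -101.7], [369.6, -161.9], [375.7, -222.1], [380.0, -280.0]]
rack [ 607.03401247 -217.93757291] 0.015036178618741833 stand [ 439.56253381 -187.550731  ] 0.05903584909873007
ink [ 436.9 -101.2]
drop [ 434.7 -159.5]
jar [ 440.6 -216.7]
white [ 443.1 -275.4]
```

View pics/fit.png

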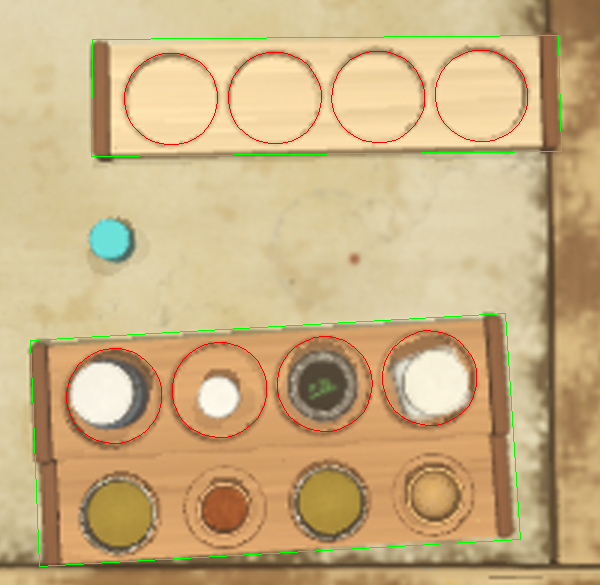

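The overlay matches the rack, the stand and the four containers. The cyan dropper at crop (112,240) stands outside the stand, and the white one at crop (218,397) is in it. I'll transit towards the white-cap bottle first.

{"method": "drive_tool", "body": {
  "motion": [
    {"fingers": 1,"linear": [0.029,-0.0216,0],"twist": 0},
    {"fingers": 1,"linear": [0.029,-0.0216,0],"twist": 0},
    {"fingers": 1,"linear": [0.029,-0.0216,0],"twist": 0},
    {"fingers": 1,"linear": [0.029,-0.0216,0],"twist": 0},
    {"fingers": 1,"linear": [0.029,-0.0216,0],"twist": 0}
  ]
}}

```text
clock: 0.57
eef_pos: [291.6, -478.1, 200.0]
tool_rot: [-3.141, -0.0, 0.283]
force: [0.1, 0.2, 0.4]
width: 85.2
gripper_force: 0.0
```

{"method": "drive_tool", "body": {
  "motion": [
    {"fingers": 1,"linear": [0.029,-0.0216,0],"twist": 0},
    {"fingers": 1,"linear": [0.029,-0.0216,0],"twist": 0},
    {"fingers": 1,"linear": [0.029,-0.0216,0],"twist": 0},
    {"fingers": 1,"linear": [0.029,-0.0216,0],"twist": 0},
    {"fingers": 1,"linear": [0.029,-0.0216,0],"twist": 0}
  ]
}}

```text
clock: 0.98
eef_pos: [400.6, -333.8, 200.2]
tool_rot: [-3.141, 0.0, 0.284]
force: [1.1, -0.3, 0.2]
width: 85.3
gripper_force: 0.0
```

{"method": "drive_tool", "body": {
  "motion": [
    {"fingers": 1,"linear": [0.029,-0.0216,0],"twist": 0},
    {"fingers": 1,"linear": [0.029,-0.0216,0],"twist": 0},
    {"fingers": 1,"linear": [0,0,0],"twist": -0.12},
    {"fingers": 1,"linear": [0,0,0],"twist": -0.12},
    {"fingers": 1,"linear": [0,0,0],"twist": -0.12}
  ]
}}

```text
clock: 1.4
eef_pos: [444.1, -276.5, 200.0]
tool_rot: [-3.141, 0.0, 0.652]
force: [-0.4, -0.1, -0.2]
width: 85.5
gripper_force: 0.0
```

{"method": "drive_tool", "body": {
  "motion": [
    {"fingers": 1,"linear": [0,0,0],"twist": -0.12},
    {"fingers": 1,"linear": [0,0,0],"twist": -0.12},
    {"fingers": 1,"linear": [0,0,0],"twist": -0.12},
    {"fingers": 1,"linear": [0,0,0],"twist": -0.12},
    {"fingers": 1,"linear": [0,0,0],"twist": -0.12}
  ]
}}

```text
clock: 1.82
eef_pos: [443.3, -277.7, 200.1]
tool_rot: [-3.141, -0.0, 1.25]
force: [0.5, 0.2, -0.2]
width: 84.8
gripper_force: 0.0
```

{"method": "drive_tool", "body": {
  "motion": [
    {"fingers": 1,"linear": [0,0,0],"twist": -0.12},
    {"fingers": 1,"linear": [0,0,0],"twist": -0.12},
    {"fingers": 1,"linear": [0,0,0],"twist": -0.12},
    {"fingers": 1,"linear": [0,0,0],"twist": -0.02},
    {"fingers": 1,"linear": [0,0,0],"twist": 0}
  ]
}}

```text
clock: 2.23
eef_pos: [443.3, -277.8, 200.0]
tool_rot: [-3.141, -0.0, 1.621]
force: [-0.0, 1.2, -0.3]
width: 85.2
gripper_force: 0.0
```

Run:
```python
from h import *
im=cams.get_image("wrist")
so=[439.6,-187.0];st=.059
c=im["color"].copy()
for y in WY:
    cv2.polylines(c,[np.int32(proj(im,loc(so,st,circ(0,y,20,27))))],True,(0,0,255),1)
for (x,y,z,r) in[(443.5,-277.5,73,19),(440.6,-216.7,58,20),(433.5,-159,45,11.5),(434.8,-100.5,85,16.5)]:
    cv2.polylines(c,[np.int32(proj(im,circ(x,y,z,r)))],True,(0,255,0),1)
cv2.imwrite("pics/w1.png",c)
```

```text
(no output)
```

View pics/w1.png

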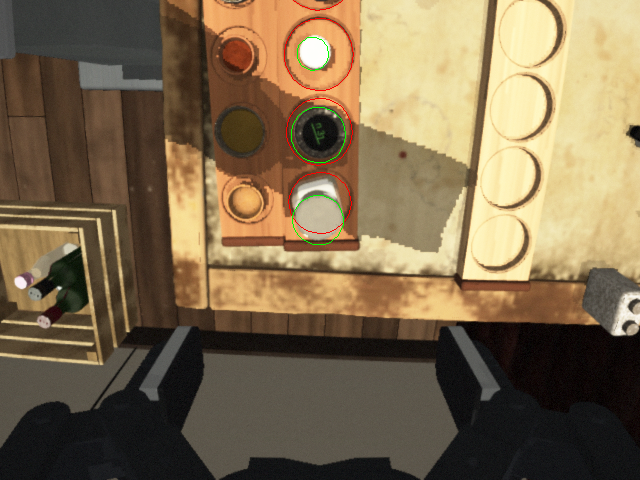

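The wrist view confirms the poses: dropper (313,53), jar (318,134), white-cap bottle (318,216), with its cup at (245,200). Descend and grip.

{"method": "drive_tool", "body": {
  "motion": [
    {"fingers": 1,"linear": [0.001,0,0.035],"twist": 0},
    {"fingers": 1,"linear": [0,0,0.035],"twist": 0},
    {"fingers": 1,"linear": [0,0,0.035],"twist": 0},
    {"fingers": 0.8,"linear": [0,0,0.035],"twist": 0},
    {"fingers": 0.7,"linear": [0,0,0.03],"twist": 0}
  ]
}}

```text
clock: 2.7
eef_pos: [443.0, -276.6, 28.3]
tool_rot: [-3.141, 0.0, 1.621]
force: [-0.2, -1.2, 0.3]
width: 63.8
gripper_force: 0.0
```

{"method": "drive_tool", "body": {
  "motion": [
    {"fingers": 0,"linear": [0,0,0],"twist": 0},
    {"fingers": 0,"linear": [0,0,0],"twist": 0},
    {"fingers": 0,"linear": [0,0,0],"twist": 0},
    {"fingers": 0,"linear": [0,0,0],"twist": 0},
    {"fingers": 0,"linear": [0,0,0],"twist": 0}
  ]
}}

```text
clock: 3.12
eef_pos: [444.8, -277.6, 32.2]
tool_rot: [3.138, 0.002, 1.623]
force: [0.3, 1.2, -0.7]
width: 32.3
gripper_force: 59.0
```

Run:
```python
from h import *
s=monitor.read_state();print(s["eef_pos"],s["tool_rot"],s["force"],s["width"])
a=cams.get_image("scene")["color"];b=cams.get_image("wrist")["color"]
a=cv2.resize(a[170:370,220:480],None,fx=2,fy=2);b=cv2.resize(b,(533,400))[:,133:400]
cv2.imwrite("pics/g1.png",np.hstack([a,b]))
```

```text
[ 444.81974422 -277.57272606   32.17398251] [3.13848692e+00 2.07832894e-03 1.62308146e+00] [ 0.29735479  1.22309713 -0.67862333] 32.26152948436874
```

View pics/g1.png

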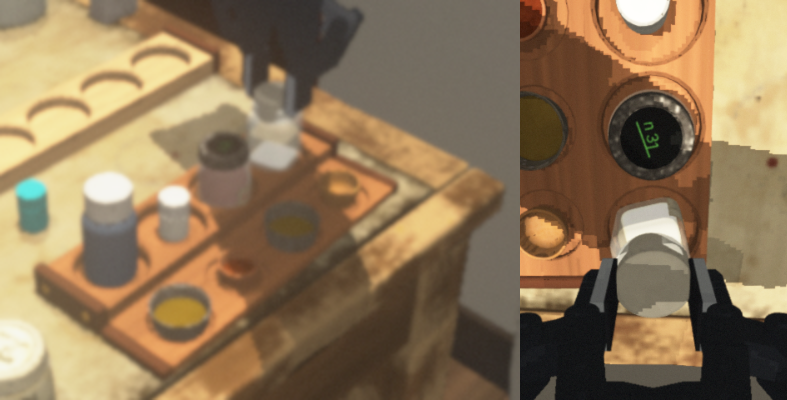

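{"method": "drive_tool", "body": {
  "motion": [
    {"fingers": 0,"linear": [0,0,-0.01],"twist": 0},
    {"fingers": 0,"linear": [0,0,-0.02],"twist": 0},
    {"fingers": 0,"linear": [0,0,-0.03],"twist": 0},
    {"fingers": 0,"linear": [0,0,-0.03],"twist": 0},
    {"fingers": 0,"linear": [0,0,0],"twist": 0}
  ]
}}

```text
clock: 3.63
eef_pos: [447.1, -278.5, 126.2]
tool_rot: [3.133, 0.006, 1.623]
force: [1.5, 0.2, -0.8]
width: 32.1
gripper_force: 59.1
```

Run:
```python
from h import *
s=monitor.read_state();print(s["eef_pos"],s["tool_rot"],s["force"],s["width"])
a=cams.get_image("scene")["color"];b=cams.get_image("wrist")["color"]
a=cv2.resize(a[130:330,220:480],None,fx=2,fy=2);b=cv2.resize(b,(533,400))[:,133:400]
cv2.imwrite("pics/g2.png",np.hstack([a,b]))
```

```text
[ 447.09069608 -278.4655779   126.1855022 ] [3.13279134 0.00557249 1.62347697] [ 1.52821917  0.16344577 -0.75187379] 32.08260738158463
```

View pics/g2.png

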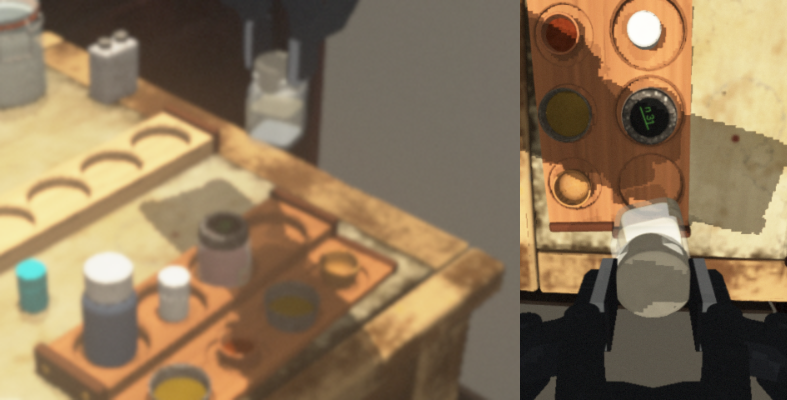

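The white-cap bottle is held upright, clear of its well. The measured pose sits off the commanded one, so I'll check whether it settles.

{"method": "drive_tool", "body": {
  "motion": [
    {"fingers": 0,"linear": [0,0,0],"twist": 0},
    {"fingers": 0,"linear": [0,0,0],"twist": 0},
    {"fingers": 0,"linear": [0,0,0],"twist": 0},
    {"fingers": 0,"linear": [0,0,0],"twist": 0}
  ]
}}

```text
clock: 4.07
eef_pos: [442.9, -276.3, 119.3]
tool_rot: [-3.14, -0.001, 1.624]
force: [-0.1, -0.9, -0.4]
width: 31.9
gripper_force: 59.1
```

Run:
```python
from h import *
s=monitor.read_state();print(s["eef_pos"],s["tool_rot"],s["force"],s["qd"],s["tau"],s["qpos"])
```

```text
[ 442.9202303  -276.34907958  119.33377341] [-3.14007667e+00 -1.13070335e-03  1.62389603e+00] [-0.13026296 -0.85280269 -0.40432628] [-4.03558321e-05 -1.27975116e-03  1.73311283e-03 -3.96221954e-03
  1.61205088e-04  1.83256235e-03 -6.23666379e-04] [ 4.21761198e-02 -4.76097357e+01 -2.97556400e+00 -1.37369934e+01
  7.67677731e-03  1.42217628e-02 -3.96032210e-04] [ 0.71416992  0.57625282 -0.31049507  1.94640475  0.27406617  0.66133925
  0.2857916 ]
```

{"method": "drive_tool", "body": {
  "motion": [
    {"fingers": 0,"linear": [-0.0081,0.0327,0],"twist": 0},
    {"fingers": 0,"linear": [-0.0081,0.0327,0],"twist": 0},
    {"fingers": 0,"linear": [-0.0081,0.0327,0],"twist": 0},
    {"fingers": 0,"linear": [-0.0081,0.0327,0],"twist": 0},
    {"fingers": 0,"linear": [-0.0081,0.0327,0],"twist": 0}
  ]
}}

```text
clock: 4.48
eef_pos: [609.9, -308.5, 119.3]
tool_rot: [-3.14, -0.001, 1.624]
force: [0.8, 0.1, -1.0]
width: 32.0
gripper_force: 59.2
```

{"method": "drive_tool", "body": {
  "motion": [
    {"fingers": 0,"linear": [0,0,0.02],"twist": 0},
    {"fingers": 0,"linear": [0,0,0.02],"twist": 0},
    {"fingers": 0,"linear": [0,0,0.02],"twist": 0},
    {"fingers": 0,"linear": [0,0,0.01],"twist": 0},
    {"fingers": 0,"linear": [0,0,0],"twist": 0}
  ]
}}

```text
clock: 4.9
eef_pos: [606.4, -307.4, 46.6]
tool_rot: [-3.136, -0.003, 1.624]
force: [-1.0, 0.5, -0.9]
width: 31.9
gripper_force: 59.3
```

Run:
```python
from h import *
ims=[cams.get_image(n) for n in("scene","top","wrist")]
W=[loc([607,-217.9],.015,circ(0,y,20,27)) for y in WY]
o=[]
for im,(u,v,w,h) in zip(ims,[(260,120,130,200),(330,170,130,200),(180,160,260,320)]):
    c=im["color"].copy()
    big=cv2.resize(c[v:v+h,u:u+w],None,fx=400/h*1.2,fy=400/h*1.2,interpolation=cv2.INTER_CUBIC);k=480/h
    for p in W: cv2.polylines(big,[np.int32((proj(im,p)-[u,v])*k)],True,(0,0,255),1)
    o.append(big[:480])
x=np.hstack(o);print(x.shape);cv2.imwrite("pics/p1.png",x[:,:800] if x.shape[1]>800 else x)
if x.shape[1]>800: cv2.imwrite("pics/p1.png",cv2.resize(x,None,fx=800/x.shape[1],fy=800/x.shape[1]))
s=monitor.read_state();print(s["eef_pos"])
```

```text
(480, 1014, 3)
[ 609.60097845 -308.75553512   51.05291267]
```

View pics/p1.png

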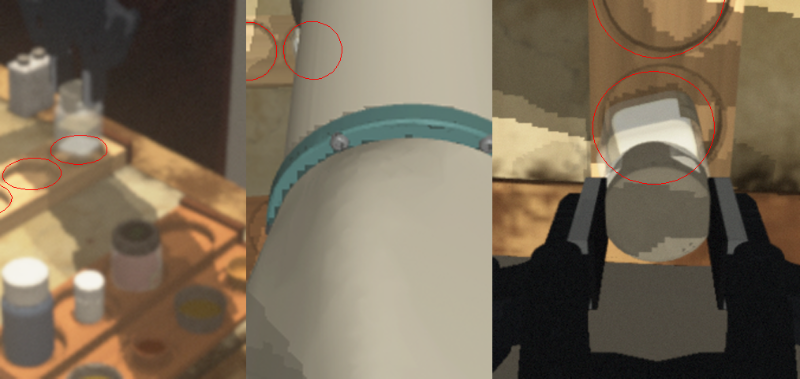

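The scene view shows the bottle straight over well 4. The wrist view puts the real well about 2 mm further in +x than the overlay. Lower and release.

{"method": "drive_tool", "body": {
  "motion": [
    {"fingers": 0,"linear": [0,0.002,0.006],"twist": 0},
    {"fingers": 0,"linear": [0,0,0.006],"twist": 0},
    {"fingers": 0,"linear": [0,0,0.005],"twist": 0},
    {"fingers": 0,"linear": [0,0,0],"twist": 0},
    {"fingers": 0,"linear": [0,0,0],"twist": 0}
  ]
}}

```text
clock: 5.47
eef_pos: [610.5, -308.3, 32.8]
tool_rot: [-3.141, -0.0, 1.624]
force: [1.0, 0.9, -1.4]
width: 31.9
gripper_force: 59.3
```

{"method": "drive_tool", "body": {
  "motion": [
    {"fingers": 0,"linear": [0,0,0],"twist": 0},
    {"fingers": 0,"linear": [0,0,0],"twist": 0},
    {"fingers": 0,"linear": [0,0,0],"twist": 0},
    {"fingers": 0,"linear": [0,0,0],"twist": 0}
  ]
}}

```text
clock: 5.8
eef_pos: [611.1, -308.5, 33.5]
tool_rot: [3.141, 0.0, 1.624]
force: [-0.1, 0.2, -1.4]
width: 32.2
gripper_force: 59.3
```

{"method": "drive_tool", "body": {
  "motion": [
    {"fingers": 0,"linear": [0,0,0.002],"twist": 0},
    {"fingers": 0,"linear": [0,0,0],"twist": 0},
    {"fingers": 0,"linear": [0,0,0],"twist": 0},
    {"fingers": 0,"linear": [0,0,0],"twist": 0}
  ]
}}

```text
clock: 6.13
eef_pos: [610.9, -308.4, 31.1]
tool_rot: [-3.141, -0.0, 1.624]
force: [-0.2, -0.0, 0.6]
width: 32.1
gripper_force: 59.3
```

{"method": "drive_tool", "body": {
  "motion": [
    {"fingers": 0,"linear": [0,0,0.0015],"twist": 0},
    {"fingers": 0,"linear": [0,0,0],"twist": 0},
    {"fingers": 0,"linear": [0,0,0],"twist": 0},
    {"fingers": 0,"linear": [0,0,0],"twist": 0}
  ]
}}

```text
clock: 6.47
eef_pos: [611.2, -308.5, 30.6]
tool_rot: [3.141, 0.0, 1.624]
force: [-1.8, 0.2, 5.1]
width: 32.0
gripper_force: 60.0
```

Contact is felt (5 N), so release and rise.

{"method": "drive_tool", "body": {
  "motion": [
    {"fingers": 0.7,"linear": [0,0,0],"twist": 0},
    {"fingers": 0.7,"linear": [0,0,0],"twist": 0},
    {"fingers": 0.8,"linear": [0,0,0],"twist": 0},
    {"fingers": 0.8,"linear": [0,0,0],"twist": 0}
  ]
}}

```text
clock: 6.8
eef_pos: [610.8, -308.4, 29.4]
tool_rot: [-3.141, -0.0, 1.624]
force: [1.2, 0.1, 0.7]
width: 68.1
gripper_force: 0.0
```

{"method": "drive_tool", "body": {
  "motion": [
    {"fingers": 0.8,"linear": [0,0,-0.01],"twist": 0},
    {"fingers": 0.8,"linear": [0,0,-0.03],"twist": 0},
    {"fingers": 0.8,"linear": [0,0,-0.03],"twist": 0},
    {"fingers": 0.8,"linear": [0,0,-0.03],"twist": 0},
    {"fingers": 0.8,"linear": [0,0,0],"twist": 0}
  ]
}}

```text
clock: 7.22
eef_pos: [615.4, -310.0, 137.3]
tool_rot: [3.131, 0.005, 1.623]
force: [1.9, 0.2, 0.8]
width: 68.4
gripper_force: 0.0
```

{"method": "drive_tool", "body": {
  "motion": [
    {"fingers": 0.8,"linear": [0.0201,-0.033,0],"twist": 0},
    {"fingers": 0.8,"linear": [0.0201,-0.033,0],"twist": 0},
    {"fingers": 0.8,"linear": [0.0201,-0.033,0],"twist": 0},
    {"fingers": 0.8,"linear": [0.0201,-0.033,0],"twist": 0},
    {"fingers": 0.8,"linear": [0.0201,-0.033,0],"twist": 0}
  ]
}}

```text
clock: 7.63
eef_pos: [439.4, -216.1, 130.3]
tool_rot: [3.141, 0.001, 1.624]
force: [0.8, 0.6, 0.9]
width: 68.0
gripper_force: 0.0
```

{"method": "drive_tool", "body": {
  "motion": [
    {"fingers": 0.8,"linear": [0,0,0],"twist": 0},
    {"fingers": 0.8,"linear": [0,0,0],"twist": 0},
    {"fingers": 0.8,"linear": [0,0,0],"twist": 0},
    {"fingers": 0.8,"linear": [0,0,0],"twist": 0}
  ]
}}

```text
clock: 7.97
eef_pos: [443.0, -217.7, 130.3]
tool_rot: [3.139, 0.001, 1.623]
force: [0.2, -0.5, 0.7]
width: 68.2
gripper_force: 0.0
```

```bash
cat > look.py <<'E'
from h import *
import sys
im=cams.get_image("wrist");c=im["color"].copy();t=cams.get_image("top")["color"]
for y in WY:
    cv2.polylines(c,[np.int32(proj(im,loc([439.6,-187.0],.059,circ(0,y,20,27))))],True,(0,0,255),1)
    cv2.polylines(c,[np.int32(proj(im,loc([607,-217.9],.015,circ(0,y,20,27))))],True,(255,0,0),1)
for (x,y,z,r) in[(440.6,-216.7,58,20),(433.5,-159,45,11.5),(434.8,-100.5,85,16.5)]:
    cv2.polylines(c,[np.int32(proj(im,circ(x,y,z,r)))],True,(0,255,0),1)
a=cams.get_image("scene")["color"]
a=cv2.resize(a[130:350,180:440],(260,220))
cv2.imwrite(sys.argv[1],np.hstack([cv2.resize(c,(533,400)),np.vstack([a,t[160:340,200:460]])]))
print(monitor.read_state()["eef_pos"])
E
python3 look.py pics/l2.png
```

```text
[ 442.0910565  -217.3194702   129.73171225]
```

View pics/l2.png

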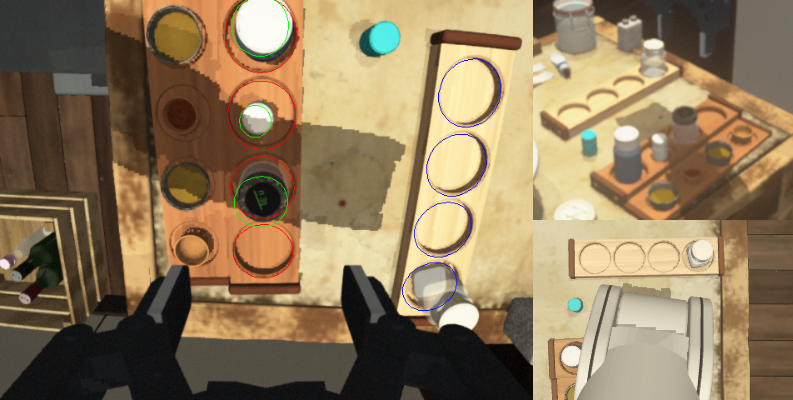

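The white-cap bottle stands in the rightmost rack well. The jar (262,200) is centred between the fingers, so descend and grip.

{"method": "drive_tool", "body": {
  "motion": [
    {"fingers": 0.8,"linear": [0,0,0.03],"twist": 0},
    {"fingers": 0.8,"linear": [0,0,0.03],"twist": 0},
    {"fingers": 0.8,"linear": [0,0,0.03],"twist": 0},
    {"fingers": 0.8,"linear": [0,0,0.012],"twist": 0},
    {"fingers": 0.8,"linear": [0,0,0],"twist": 0}
  ]
}}

```text
clock: 8.53
eef_pos: [439.3, -216.0, 24.8]
tool_rot: [-3.137, -0.002, 1.624]
force: [0.1, 0.5, -0.2]
width: 68.3
gripper_force: 0.0
```

{"method": "drive_tool", "body": {
  "motion": [
    {"fingers": 0.8,"linear": [0,0,0],"twist": 0},
    {"fingers": 0.8,"linear": [0,0,0],"twist": 0},
    {"fingers": 0,"linear": [0,0,0],"twist": 0},
    {"fingers": 0,"linear": [0,0,0],"twist": 0},
    {"fingers": 0,"linear": [0,0,0],"twist": 0}
  ]
}}

```text
clock: 8.95
eef_pos: [441.5, -217.2, 28.7]
tool_rot: [3.14, 0.001, 1.623]
force: [-0.3, -1.1, -0.7]
width: 32.8
gripper_force: 0.0
```

{"method": "drive_tool", "body": {
  "motion": [
    {"fingers": 0,"linear": [0,0,0],"twist": 0},
    {"fingers": 0,"linear": [0,0,0],"twist": 0},
    {"fingers": 0,"linear": [0,0,0],"twist": 0},
    {"fingers": 0,"linear": [0,0,0],"twist": 0}
  ]
}}

```text
clock: 9.28
eef_pos: [440.8, -216.8, 27.8]
tool_rot: [3.141, 0.0, 1.624]
force: [0.2, 0.5, -0.7]
width: 0.3
gripper_force: 0.0
```

```bash
python3 look.py pics/l3.png
```

```text
[ 440.78873725 -216.78443219   27.7069674 ]
```

View pics/l3.png

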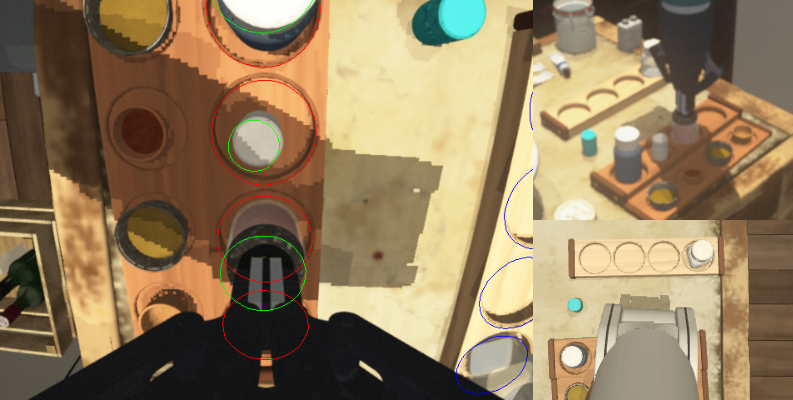

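Run:
```python
from h import *
im=cams.get_image("wrist");sc=cams.get_image("scene")
p=monitor.read_state()["eef_pos"];print(p,"cam",ray(im,(0,0))[0])
print("tcp px",proj(im,p),proj(sc,p))
c,d=ray(im,(320,308));k=(p[1]-c[1])/d[1];print("tip from wrist",c+k*d)
for z in(30,40,50,60,70):print(z,proj(sc,[p[0],p[1],z])[0].round(),proj(im,[p[0],p[1],z])[0].round())
cv2.imwrite("pics/t.png",np.hstack([cv2.resize(sc["color"][190:290,290:390],(400,400),interpolation=2),im["color"][230:380,270:370].repeat(2,0).repeat(2,1)[:300].copy() if 0 else cv2.resize(im["color"][230:330,270:370],(400,400),interpolation=2)]))
```

```text
[ 440.77582025 -216.78055873   27.67614398] cam [ 437.47332935 -132.57365039  200.65242641]
tcp px [[316.90342248 296.14556742]] [[332.25226215 256.66227241]]
tip from wrist [ 442.18126809 -216.78055873   39.16897292]
30 [332. 255.] [317. 298.]
40 [332. 250.] [317. 309.]
50 [332. 245.] [317. 320.]
60 [332. 239.] [316. 333.]
70 [332. 234.] [316. 347.]
```

View pics/t.png

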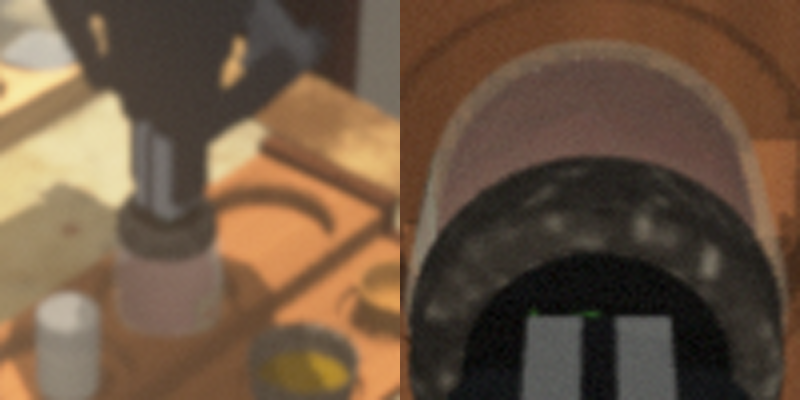

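Shut on nothing: both views put the real fingertips at about z = 60, resting just over the lid, while the reported TCP is z = 28. So the tips sit about 32 mm higher than reported, and the white bottle was held by its cap top only. I'll rise, open, and go 32 mm deeper.

{"method": "drive_tool", "body": {
  "motion": [
    {"fingers": 0,"linear": [0,0,-0.02],"twist": 0},
    {"fingers": 0.8,"linear": [0,0,-0.02],"twist": 0},
    {"fingers": 0.8,"linear": [0,0,0],"twist": 0},
    {"fingers": 0.8,"linear": [0,0,0],"twist": 0},
    {"fingers": 0.8,"linear": [0,0,0],"twist": 0}
  ]
}}

```text
clock: 9.95
eef_pos: [440.4, -216.8, 67.4]
tool_rot: [-3.141, -0.0, 1.624]
force: [0.4, 0.3, -0.2]
width: 48.0
gripper_force: 0.0
```

{"method": "drive_tool", "body": {
  "motion": [
    {"fingers": 0.8,"linear": [0,0,0.02],"twist": 0},
    {"fingers": 0.8,"linear": [0,0,0.02],"twist": 0},
    {"fingers": 0.8,"linear": [0,0,0.015],"twist": 0},
    {"fingers": 0.8,"linear": [0,0,0],"twist": 0},
    {"fingers": 0.8,"linear": [0,0,0],"twist": 0}
  ]
}}

```text
clock: 10.37
eef_pos: [439.7, -216.2, 11.6]
tool_rot: [-3.139, -0.001, 1.624]
force: [1.2, -0.5, 0.6]
width: 68.2
gripper_force: 0.0
```

{"method": "drive_tool", "body": {
  "motion": [
    {"fingers": 0.8,"linear": [0,0,0.008],"twist": 0},
    {"fingers": 0.8,"linear": [0,0,0.005],"twist": 0},
    {"fingers": 0.8,"linear": [0,0,0],"twist": 0},
    {"fingers": 0.8,"linear": [0,0,0],"twist": 0},
    {"fingers": 0.8,"linear": [0,0,0],"twist": 0}
  ]
}}

```text
clock: 10.78
eef_pos: [441.0, -216.9, 0.0]
tool_rot: [3.141, 0.0, 1.624]
force: [0.3, 0.3, -0.3]
width: 68.5
gripper_force: 0.0
```

{"method": "drive_tool", "body": {
  "motion": [
    {"fingers": 0.8,"linear": [0,0,0.003],"twist": 0},
    {"fingers": 0,"linear": [0,0,0],"twist": 0},
    {"fingers": 0,"linear": [0,0,0],"twist": 0},
    {"fingers": 0,"linear": [0,0,0],"twist": 0},
    {"fingers": 0,"linear": [0,0,0],"twist": 0}
  ]
}}

```text
clock: 11.2
eef_pos: [440.7, -216.9, -2.7]
tool_rot: [-3.142, 0.0, 1.624]
force: [-1.7, 0.0, 5.9]
width: 38.1
gripper_force: 59.5
```

{"method": "drive_tool", "body": {
  "motion": [
    {"fingers": 0,"linear": [0,0,0],"twist": 0},
    {"fingers": 0,"linear": [0,0,0],"twist": 0},
    {"fingers": 0,"linear": [0,0,0],"twist": 0},
    {"fingers": 0,"linear": [0,0,0],"twist": 0}
  ]
}}

```text
clock: 11.53
eef_pos: [440.7, -216.9, -2.7]
tool_rot: [3.142, 0.0, 1.624]
force: [-0.8, 0.5, 5.7]
width: 38.1
gripper_force: 59.5
```

{"method": "drive_tool", "body": {
  "motion": [
    {"fingers": 0,"linear": [0,0,-0.01],"twist": 0},
    {"fingers": 0,"linear": [0,0,-0.02],"twist": 0},
    {"fingers": 0,"linear": [0,0,-0.03],"twist": 0},
    {"fingers": 0,"linear": [0,0,-0.03],"twist": 0},
    {"fingers": 0,"linear": [0,0,0],"twist": 0}
  ]
}}

```text
clock: 11.95
eef_pos: [444.1, -218.0, 91.7]
tool_rot: [3.134, 0.004, 1.624]
force: [0.1, 0.6, -0.2]
width: 37.6
gripper_force: 60.5
```

{"method": "drive_tool", "body": {
  "motion": [
    {"fingers": 0,"linear": [-0.008,0.0333,0],"twist": 0},
    {"fingers": 0,"linear": [-0.008,0.0333,0],"twist": 0},
    {"fingers": 0,"linear": [-0.008,0.0333,0],"twist": 0},
    {"fingers": 0,"linear": [-0.008,0.0333,0],"twist": 0},
    {"fingers": 0,"linear": [-0.008,0.0333,0],"twist": 0}
  ]
}}

```text
clock: 12.37
eef_pos: [610.2, -248.2, 86.8]
tool_rot: [-3.141, -0.0, 1.624]
force: [0.2, 0.3, -0.5]
width: 38.1
gripper_force: 60.6
```

{"method": "drive_tool", "body": {
  "motion": [
    {"fingers": 0,"linear": [0,0,0.025],"twist": 0},
    {"fingers": 0,"linear": [0,0,0.025],"twist": 0},
    {"fingers": 0,"linear": [0,0,0.015],"twist": 0},
    {"fingers": 0,"linear": [0,0,0],"twist": 0},
    {"fingers": 0,"linear": [0,0,0],"twist": 0}
  ]
}}

```text
clock: 12.78
eef_pos: [608.2, -247.6, 20.9]
tool_rot: [-3.139, -0.001, 1.624]
force: [0.1, 0.1, -0.9]
width: 37.6
gripper_force: 60.6
```

{"method": "drive_tool", "body": {
  "motion": [
    {"fingers": 0,"linear": [0,0,0.008],"twist": 0},
    {"fingers": 0,"linear": [0,0,0.008],"twist": 0},
    {"fingers": 0,"linear": [0,0,0.004],"twist": 0},
    {"fingers": 0,"linear": [0,0,0],"twist": 0},
    {"fingers": 0,"linear": [0,0,0],"twist": 0}
  ]
}}

```text
clock: 13.2
eef_pos: [609.1, -247.9, 1.7]
tool_rot: [-3.141, -0.0, 1.624]
force: [0.3, 0.1, -1.4]
width: 37.5
gripper_force: 60.6
```

{"method": "drive_tool", "body": {
  "motion": [
    {"fingers": 0,"linear": [0,0,0.003],"twist": 0},
    {"fingers": 0,"linear": [0,0,0],"twist": 0},
    {"fingers": 0,"linear": [0,0,0],"twist": 0},
    {"fingers": 0,"linear": [0,0,0],"twist": 0}
  ]
}}

```text
clock: 13.53
eef_pos: [609.3, -248.0, -1.1]
tool_rot: [3.141, 0.0, 1.624]
force: [-0.3, -1.2, -0.5]
width: 37.7
gripper_force: 60.6
```

{"method": "drive_tool", "body": {
  "motion": [
    {"fingers": 0,"linear": [0,0,0.0015],"twist": 0},
    {"fingers": 0,"linear": [0,0,0],"twist": 0},
    {"fingers": 0,"linear": [0,0,0],"twist": 0},
    {"fingers": 0,"linear": [0,0,0],"twist": 0}
  ]
}}

```text
clock: 13.87
eef_pos: [609.6, -248.0, -2.6]
tool_rot: [3.141, 0.0, 1.624]
force: [0.8, -0.6, -0.1]
width: 37.8
gripper_force: 60.7
```

{"method": "drive_tool", "body": {
  "motion": [
    {"fingers": 0.7,"linear": [0,0,0],"twist": 0},
    {"fingers": 0.7,"linear": [0,0,0],"twist": 0},
    {"fingers": 0.7,"linear": [0,0,0],"twist": 0},
    {"fingers": 0.7,"linear": [0,0,0],"twist": 0}
  ]
}}

```text
clock: 14.2
eef_pos: [609.1, -247.9, -2.8]
tool_rot: [-3.141, -0.0, 1.624]
force: [-0.4, 0.6, 0.7]
width: 59.8
gripper_force: 0.0
```

{"method": "drive_tool", "body": {
  "motion": [
    {"fingers": 0.7,"linear": [0,0,-0.01],"twist": 0},
    {"fingers": 0.7,"linear": [0,0,-0.03],"twist": 0},
    {"fingers": 0.7,"linear": [0,0,-0.03],"twist": 0},
    {"fingers": 0.7,"linear": [0,0,-0.03],"twist": 0},
    {"fingers": 0.7,"linear": [0,0,0],"twist": 0}
  ]
}}

```text
clock: 14.62
eef_pos: [613.8, -249.1, 104.5]
tool_rot: [3.131, 0.004, 1.624]
force: [1.4, -0.2, 1.0]
width: 59.9
gripper_force: 0.0
```

{"method": "drive_tool", "body": {
  "motion": [
    {"fingers": 0.7,"linear": [0.02,-0.0337,0],"twist": 0},
    {"fingers": 0.7,"linear": [0.02,-0.0337,0],"twist": 0},
    {"fingers": 0.7,"linear": [0.02,-0.0337,0],"twist": 0},
    {"fingers": 0.7,"linear": [0.02,-0.0337,0],"twist": 0},
    {"fingers": 0.7,"linear": [0.02,-0.0337,0],"twist": 0}
  ]
}}

```text
clock: 15.03
eef_pos: [434.2, -156.3, 98.0]
tool_rot: [3.14, 0.0, 1.623]
force: [0.6, 0.2, 0.2]
width: 59.6
gripper_force: 0.0
```

{"method": "drive_tool", "body": {
  "motion": [
    {"fingers": 0.7,"linear": [0,0,0],"twist": 0},
    {"fingers": 0.7,"linear": [0,0,0],"twist": 0},
    {"fingers": 0.7,"linear": [0,0,0],"twist": 0},
    {"fingers": 0.7,"linear": [0,0,0],"twist": 0},
    {"fingers": 0.7,"linear": [0,0,0],"twist": 0}
  ]
}}

```text
clock: 15.45
eef_pos: [437.3, -157.6, 97.4]
tool_rot: [3.14, 0.0, 1.623]
force: [0.0, 0.6, -0.7]
width: 59.8
gripper_force: 0.0
```

```bash
python3 look.py pics/l4.png
```

```text
[ 436.32420602 -157.26358295   97.10833396]
```

View pics/l4.png

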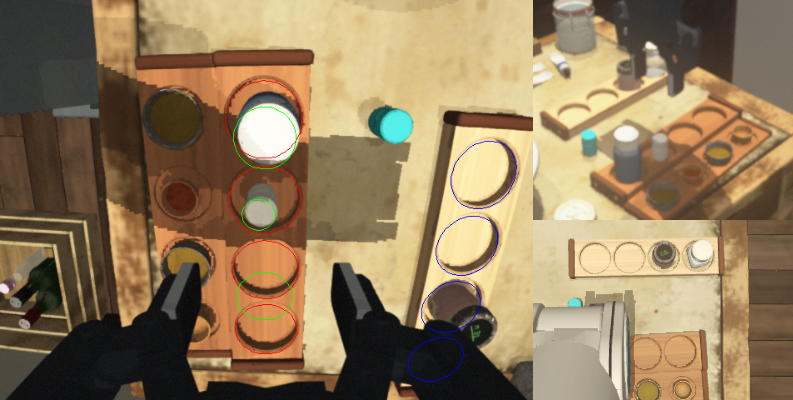

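The jar is in rack well 3, and the dropper (261,211) is centred. Descend in two steps and grip.

{"method": "drive_tool", "body": {
  "motion": [
    {"fingers": 0.7,"linear": [0,0,0.025],"twist": 0},
    {"fingers": 0.7,"linear": [0,0,0.03],"twist": 0},
    {"fingers": 0.6,"linear": [0,0,0.025],"twist": 0},
    {"fingers": 0.6,"linear": [0,0,0.012],"twist": 0},
    {"fingers": 0.6,"linear": [0,0,0],"twist": 0}
  ]
}}

```text
clock: 16.02
eef_pos: [434.1, -156.4, 2.7]
tool_rot: [-3.137, -0.001, 1.624]
force: [-0.2, 0.1, 0.6]
width: 50.8
gripper_force: 0.0
```

{"method": "drive_tool", "body": {
  "motion": [
    {"fingers": 0.6,"linear": [0,0,0.006],"twist": 0},
    {"fingers": 0.6,"linear": [0,0,0.004],"twist": 0},
    {"fingers": 0.6,"linear": [0,0,0],"twist": 0},
    {"fingers": 0.6,"linear": [0,0,0],"twist": 0},
    {"fingers": 0.6,"linear": [0,0,0],"twist": 0}
  ]
}}

```text
clock: 16.43
eef_pos: [436.1, -157.2, -4.2]
tool_rot: [3.14, 0.0, 1.624]
force: [0.4, -0.1, -0.4]
width: 51.2
gripper_force: 0.0
```

{"method": "drive_tool", "body": {
  "motion": [
    {"fingers": 0,"linear": [0,0,0],"twist": 0},
    {"fingers": 0,"linear": [0,0,0],"twist": 0},
    {"fingers": 0,"linear": [0,0,0],"twist": 0},
    {"fingers": 0,"linear": [0,0,0],"twist": 0},
    {"fingers": 0,"linear": [0,0,0],"twist": 0}
  ]
}}

```text
clock: 16.85
eef_pos: [435.8, -157.1, -4.3]
tool_rot: [3.141, 0.0, 1.624]
force: [-0.7, 0.4, 6.3]
width: 20.9
gripper_force: 58.5
```

{"method": "drive_tool", "body": {
  "motion": [
    {"fingers": 0,"linear": [0,0,-0.01],"twist": 0},
    {"fingers": 0,"linear": [0,0,-0.02],"twist": 0},
    {"fingers": 0,"linear": [0,0,-0.03],"twist": 0},
    {"fingers": 0,"linear": [0,0,-0.03],"twist": 0},
    {"fingers": 0,"linear": [0,0,0],"twist": 0}
  ]
}}

```text
clock: 17.27
eef_pos: [438.6, -157.7, 89.3]
tool_rot: [3.134, 0.003, 1.624]
force: [0.2, -0.4, 0.5]
width: 20.1
gripper_force: 58.9
```

{"method": "drive_tool", "body": {
  "motion": [
    {"fingers": 0,"linear": [-0.008,0.0342,0],"twist": 0},
    {"fingers": 0,"linear": [-0.008,0.0342,0],"twist": 0},
    {"fingers": 0,"linear": [-0.008,0.0342,0],"twist": 0},
    {"fingers": 0,"linear": [-0.008,0.0342,0],"twist": 0},
    {"fingers": 0,"linear": [-0.008,0.0342,0],"twist": 0}
  ]
}}

```text
clock: 17.68
eef_pos: [609.6, -188.2, 84.7]
tool_rot: [-3.141, -0.0, 1.624]
force: [0.6, 0.0, -0.1]
width: 20.8
gripper_force: 58.9
```

{"method": "drive_tool", "body": {
  "motion": [
    {"fingers": 0,"linear": [0,0,0.025],"twist": 0},
    {"fingers": 0,"linear": [0,0,0.025],"twist": 0},
    {"fingers": 0,"linear": [0,0,0.015],"twist": 0},
    {"fingers": 0,"linear": [0,0,0],"twist": 0},
    {"fingers": 0,"linear": [0,0,0],"twist": 0}
  ]
}}

```text
clock: 18.1
eef_pos: [607.5, -187.6, 19.0]
tool_rot: [-3.139, -0.001, 1.624]
force: [0.1, -0.0, 0.4]
width: 20.8
gripper_force: 58.9
```

{"method": "drive_tool", "body": {
  "motion": [
    {"fingers": 0,"linear": [0,0,0.008],"twist": 0},
    {"fingers": 0,"linear": [0,0,0.008],"twist": 0},
    {"fingers": 0,"linear": [0,0,0.005],"twist": 0},
    {"fingers": 0,"linear": [0,0,0],"twist": 0},
    {"fingers": 0,"linear": [0,0,0],"twist": 0}
  ]
}}

```text
clock: 18.52
eef_pos: [608.4, -187.9, -0.8]
tool_rot: [-3.141, -0.0, 1.624]
force: [0.3, -0.5, -0.1]
width: 20.4
gripper_force: 58.9
```

{"method": "drive_tool", "body": {
  "motion": [
    {"fingers": 0,"linear": [0,0,0.003],"twist": 0},
    {"fingers": 0,"linear": [0,0,0],"twist": 0},
    {"fingers": 0,"linear": [0,0,0],"twist": 0},
    {"fingers": 0,"linear": [0,0,0],"twist": 0}
  ]
}}

```text
clock: 18.85
eef_pos: [608.7, -187.9, -3.6]
tool_rot: [3.141, 0.0, 1.624]
force: [-0.4, 0.3, 0.0]
width: 20.3
gripper_force: 58.9
```

{"method": "drive_tool", "body": {
  "motion": [
    {"fingers": 0,"linear": [0,0,0.001],"twist": 0},
    {"fingers": 0,"linear": [0,0,0],"twist": 0},
    {"fingers": 0,"linear": [0,0,0],"twist": 0},
    {"fingers": 0,"linear": [0,0,0],"twist": 0}
  ]
}}

```text
clock: 19.18
eef_pos: [608.8, -188.0, -4.3]
tool_rot: [3.141, 0.0, 1.624]
force: [-0.8, -0.2, 5.1]
width: 20.4
gripper_force: 59.5
```

{"method": "drive_tool", "body": {
  "motion": [
    {"fingers": 0.5,"linear": [0,0,0],"twist": 0},
    {"fingers": 0.5,"linear": [0,0,0],"twist": 0},
    {"fingers": 0.5,"linear": [0,0,0],"twist": 0},
    {"fingers": 0.5,"linear": [0,0,0],"twist": 0}
  ]
}}

```text
clock: 19.52
eef_pos: [608.3, -187.8, -5.1]
tool_rot: [-3.141, -0.0, 1.624]
force: [-0.5, -1.1, 0.4]
width: 42.2
gripper_force: 0.0
```

{"method": "drive_tool", "body": {
  "motion": [
    {"fingers": 0.5,"linear": [0,0,-0.01],"twist": 0},
    {"fingers": 0.7,"linear": [0,0,-0.03],"twist": 0},
    {"fingers": 0.7,"linear": [0,0,-0.03],"twist": 0},
    {"fingers": 0.7,"linear": [0,0,-0.03],"twist": 0},
    {"fingers": 0.7,"linear": [0,0,0],"twist": 0}
  ]
}}

```text
clock: 19.93
eef_pos: [613.1, -188.6, 102.1]
tool_rot: [3.131, 0.003, 1.624]
force: [1.1, -0.1, 1.1]
width: 60.0
gripper_force: 0.0
```

{"method": "drive_tool", "body": {
  "motion": [
    {"fingers": 0.75,"linear": [0.0197,-0.0334,0],"twist": 0},
    {"fingers": 0.75,"linear": [0.0197,-0.0334,0],"twist": 0},
    {"fingers": 0.75,"linear": [0.0197,-0.0334,0],"twist": 0},
    {"fingers": 0.75,"linear": [0.0197,-0.0334,0],"twist": 0},
    {"fingers": 0.75,"linear": [0.0197,-0.0334,0],"twist": 0}
  ]
}}

```text
clock: 20.35
eef_pos: [434.9, -97.7, 95.7]
tool_rot: [3.141, 0.0, 1.623]
force: [-0.4, 0.9, -0.9]
width: 64.1
gripper_force: 0.0
```

{"method": "drive_tool", "body": {
  "motion": [
    {"fingers": 0.75,"linear": [0,0,0],"twist": 0},
    {"fingers": 0.75,"linear": [0,0,0],"twist": 0},
    {"fingers": 0.75,"linear": [0,0,0],"twist": 0},
    {"fingers": 0.75,"linear": [0,0,0],"twist": 0},
    {"fingers": 0.75,"linear": [0,0,0],"twist": 0}
  ]
}}

```text
clock: 20.77
eef_pos: [438.2, -98.9, 95.3]
tool_rot: [3.14, 0.0, 1.623]
force: [1.2, -0.1, -0.1]
width: 64.1
gripper_force: 0.0
```

```bash
python3 look.py pics/l5.png
```

```text
[437.17486837 -98.70053383  95.06909461]
```

View pics/l5.png

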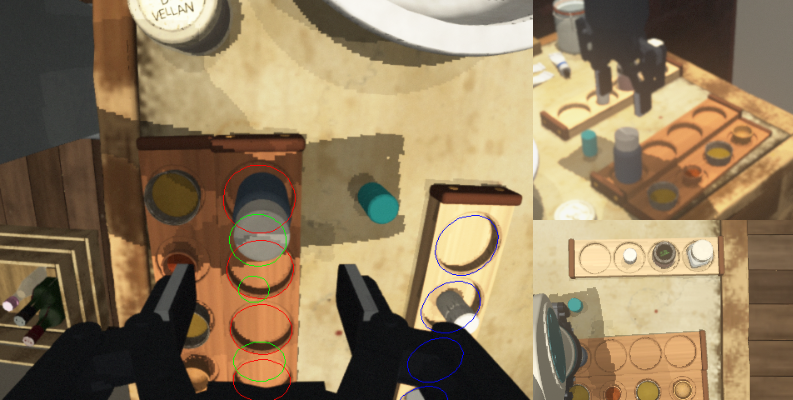

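The dropper stands in rack well 2, and the ink bottle (263,235) is centred. Descend and grip.

{"method": "drive_tool", "body": {
  "motion": [
    {"fingers": 0.75,"linear": [0,0,0.025],"twist": 0},
    {"fingers": 0.75,"linear": [0,0,0.03],"twist": 0},
    {"fingers": 0.75,"linear": [0,0,0.025],"twist": 0},
    {"fingers": 0.75,"linear": [0,0,0.01],"twist": 0},
    {"fingers": 0.75,"linear": [0,0,0],"twist": 0}
  ]
}}

```text
clock: 21.33
eef_pos: [435.1, -98.1, 3.0]
tool_rot: [-3.137, -0.001, 1.624]
force: [0.3, -0.6, 0.4]
width: 64.1
gripper_force: 0.0
```

{"method": "drive_tool", "body": {
  "motion": [
    {"fingers": 0.75,"linear": [0,0,0.006],"twist": 0},
    {"fingers": 0.75,"linear": [0,0,0.002],"twist": 0},
    {"fingers": 0.75,"linear": [0,0,0],"twist": 0},
    {"fingers": 0.75,"linear": [0,0,0],"twist": 0},
    {"fingers": 0.75,"linear": [0,0,0],"twist": 0}
  ]
}}

```text
clock: 21.75
eef_pos: [437.2, -98.6, -2.2]
tool_rot: [3.14, 0.0, 1.623]
force: [-0.5, -0.0, 0.3]
width: 64.0
gripper_force: 0.0
```

{"method": "drive_tool", "body": {
  "motion": [
    {"fingers": 0,"linear": [0,0,0],"twist": 0},
    {"fingers": 0,"linear": [0,0,0],"twist": 0},
    {"fingers": 0,"linear": [0,0,0],"twist": 0},
    {"fingers": 0,"linear": [0,0,0],"twist": 0},
    {"fingers": 0,"linear": [0,0,0],"twist": 0}
  ]
}}

```text
clock: 22.17
eef_pos: [436.8, -98.5, -2.1]
tool_rot: [3.141, 0.001, 1.624]
force: [-1.7, -1.0, 6.3]
width: 37.0
gripper_force: 59.2
```

{"method": "drive_tool", "body": {
  "motion": [
    {"fingers": 0,"linear": [0,0,-0.01],"twist": 0},
    {"fingers": 0,"linear": [0,0,-0.02],"twist": 0},
    {"fingers": 0,"linear": [0,0,-0.03],"twist": 0},
    {"fingers": 0,"linear": [0,0,-0.03],"twist": 0},
    {"fingers": 0,"linear": [0,0,0],"twist": 0}
  ]
}}

```text
clock: 22.58
eef_pos: [439.5, -98.6, 91.3]
tool_rot: [3.134, 0.002, 1.624]
force: [0.5, -0.3, -1.2]
width: 36.7
gripper_force: 60.3
```

{"method": "drive_tool", "body": {
  "motion": [
    {"fingers": 0,"linear": [-0.0077,0.0339,0],"twist": 0},
    {"fingers": 0,"linear": [-0.0077,0.0339,0],"twist": 0},
    {"fingers": 0,"linear": [-0.0077,0.0339,0],"twist": 0},
    {"fingers": 0,"linear": [-0.0077,0.0339,0],"twist": 0},
    {"fingers": 0,"linear": [-0.0077,0.0339,0],"twist": 0}
  ]
}}

```text
clock: 23.0
eef_pos: [608.8, -128.3, 86.8]
tool_rot: [-3.141, 0.0, 1.624]
force: [0.4, 0.8, -1.9]
width: 36.4
gripper_force: 60.3
```

{"method": "drive_tool", "body": {
  "motion": [
    {"fingers": 0,"linear": [0,0,0.025],"twist": 0},
    {"fingers": 0,"linear": [0,0,0.025],"twist": 0},
    {"fingers": 0,"linear": [0,0,0.015],"twist": 0},
    {"fingers": 0,"linear": [0,0,0],"twist": 0},
    {"fingers": 0,"linear": [0,0,0],"twist": 0}
  ]
}}

```text
clock: 23.42
eef_pos: [606.8, -127.6, 21.1]
tool_rot: [-3.139, -0.0, 1.624]
force: [0.6, 0.3, 0.2]
width: 36.8
gripper_force: 60.3
```

{"method": "drive_tool", "body": {
  "motion": [
    {"fingers": 0,"linear": [0,0,0.008],"twist": 0},
    {"fingers": 0,"linear": [0,0,0.008],"twist": 0},
    {"fingers": 0,"linear": [0,0,0.005],"twist": 0},
    {"fingers": 0,"linear": [0,0,0],"twist": 0},
    {"fingers": 0,"linear": [0,0,0],"twist": 0}
  ]
}}

```text
clock: 23.83
eef_pos: [607.7, -127.9, 1.2]
tool_rot: [-3.141, 0.0, 1.624]
force: [0.8, 0.3, -0.3]
width: 37.1
gripper_force: 60.3
```

{"method": "drive_tool", "body": {
  "motion": [
    {"fingers": 0,"linear": [0,0,0.0035],"twist": 0},
    {"fingers": 0,"linear": [0,0,0],"twist": 0},
    {"fingers": 0,"linear": [0,0,0],"twist": 0},
    {"fingers": 0,"linear": [0,0,0],"twist": 0}
  ]
}}

```text
clock: 24.17
eef_pos: [608.3, -127.8, -1.9]
tool_rot: [3.141, 0.0, 1.624]
force: [1.0, 0.2, 1.2]
width: 36.6
gripper_force: 60.4
```

{"method": "drive_tool", "body": {
  "motion": [
    {"fingers": 0,"linear": [0,0,0.0005],"twist": 0},
    {"fingers": 0,"linear": [0,0,0],"twist": 0},
    {"fingers": 0,"linear": [0,0,0],"twist": 0}
  ]
}}

```text
clock: 24.42
eef_pos: [608.3, -127.9, -2.0]
tool_rot: [3.141, 0.0, 1.624]
force: [-0.3, 0.2, 5.7]
width: 36.7
gripper_force: 61.0
```

{"method": "drive_tool", "body": {
  "motion": [
    {"fingers": 0.7,"linear": [0,0,0],"twist": 0},
    {"fingers": 0.7,"linear": [0,0,0],"twist": 0},
    {"fingers": 0.7,"linear": [0,0,0],"twist": 0},
    {"fingers": 0.7,"linear": [0,0,0],"twist": 0}
  ]
}}

```text
clock: 24.75
eef_pos: [607.6, -127.8, -3.0]
tool_rot: [-3.141, -0.0, 1.624]
force: [0.4, -0.3, -1.0]
width: 60.0
gripper_force: 0.0
```

{"method": "drive_tool", "body": {
  "motion": [
    {"fingers": 0.7,"linear": [0,0,-0.01],"twist": 0},
    {"fingers": 0.7,"linear": [0,0,-0.03],"twist": 0},
    {"fingers": 0.7,"linear": [0,0,-0.035],"twist": 0},
    {"fingers": 0.7,"linear": [0,0,-0.035],"twist": 0},
    {"fingers": 0.7,"linear": [0,0,-0.02],"twist": 0}
  ]
}}

```text
clock: 25.17
eef_pos: [609.7, -127.7, 131.7]
tool_rot: [3.137, 0.001, 1.624]
force: [0.8, -0.1, 0.3]
width: 60.0
gripper_force: 0.0
```

{"method": "drive_tool", "body": {
  "motion": [
    {"fingers": 0.7,"linear": [-0.03,-0.025,0],"twist": 0},
    {"fingers": 0.7,"linear": [-0.03,-0.025,0],"twist": 0},
    {"fingers": 0.7,"linear": [-0.03,-0.025,0],"twist": 0},
    {"fingers": 0.7,"linear": [-0.03,-0.025,0],"twist": 0},
    {"fingers": 0.7,"linear": [-0.03,-0.025,0],"twist": 0}
  ]
}}

```text
clock: 25.58
eef_pos: [489.8, -285.5, 128.1]
tool_rot: [3.141, 0.001, 1.624]
force: [-0.1, -0.4, 0.0]
width: 59.8
gripper_force: 0.0
```

{"method": "drive_tool", "body": {
  "motion": [
    {"fingers": 0.7,"linear": [-0.038,0,0],"twist": 0},
    {"fingers": 0.7,"linear": [-0.038,0,0],"twist": 0},
    {"fingers": 0.7,"linear": [-0.038,0,0],"twist": 0},
    {"fingers": 0.7,"linear": [-0.038,0,0],"twist": 0},
    {"fingers": 0.7,"linear": [0,0,0],"twist": 0}
  ]
}}

```text
clock: 26.0
eef_pos: [496.3, -446.9, 127.4]
tool_rot: [-3.142, 0.007, 1.613]
force: [-0.1, -1.4, 0.3]
width: 59.8
gripper_force: 0.0
```

Run:
```python
from h import *
a=cams.get_image("scene")["color"][120:360,170:490];b=cams.get_image("top")["color"][150:360,200:420]
a=cv2.resize(a,(400,300),interpolation=2);b=cv2.resize(b,(314,300),interpolation=2)
cv2.imwrite("pics/end.png",np.hstack([a,b]));s=monitor.read_state();print(s["eef_pos"],s["force"],s["clock"])
```

```text
[ 497.97491891 -437.85319981  127.19898912] [-0.80859312  1.33756507  0.45168143] 26.1
```

View pics/end.png

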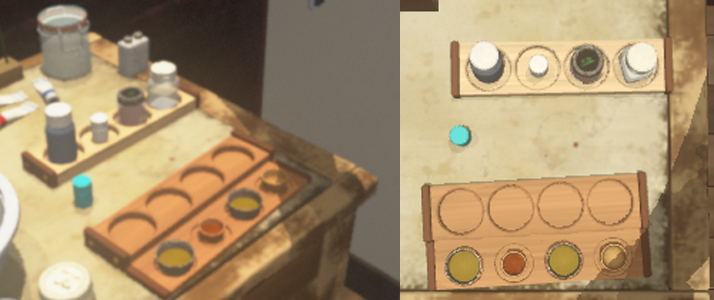

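All four stand upright in the rack in the right order: ink (486,62), dropper (538,65), jar (587,65), white-cap (640,62). The cups are undisturbed and the arm is clear.

```bash
python3 -c "
from cell import ctrl;print(ctrl.finish_job())"
```

```text
the job is handed in; nothing more can be done
None
```

I moved all four containers to the jar rack: ink bottle, dropper bottle, dark-lid jar and white-cap bottle, left to right, one per well and upright. The final pictures show the sample cups still in their places on the stand. I handed the job in at about 26 s; no verdict came back.

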